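# Hold a nest box lid in its hinge, ready for the pin

## Robot

A 6-joint arm with a two-finger parallel gripper is mounted at the origin on the work surface. World frame = base frame: x ahead of the robot, y to its left, z up, the work surface at z = 0. Lengths are in m, angles in rad, forces in N, time in s.
With the tool pointing down it reaches from about 0.35 to 0.775 m from the base axis. Payload 5.5 kg.
Tool frame: the origin (TCP) lies on the centre line of the jaws, within the pads' length; the fingertips stand 11 mm ahead of it and the grasp point (between the pads) lies 8 mm behind it (env.tip_extent is the distance from the TCP to the fingertips, in m); z points along the fingers, y is the line along which they close (so a half turn about z gives the same grasp; the last joint's range is limited). The gripper opens to 85 mm and grips with 20 to 120 N. Pads are 22 mm wide; open, the fingers measure 114 mm over their backs; the gripper's body (76 mm by 85 mm) begins 54 mm behind the grasp point. The pads swing forward as they close: fully open they stand 13 mm farther back than shut.
Start: joints at [-1.417, 0.313, 0.046, 1.304, 0, 1.431], TCP at [0.167, -0.55, 0.205] pointing down, gripper open.
Joint ranges: [-2.76, 2.76], [-0.86, 1.69], [-1.03, 1.26], [-2.2, 2.34], [-1.47, 1.5], [-3.14, 3.14]. Speed limits (rad/s): [2.57, 2.57, 3.14, 3.14, 3.14, 3.14].

## Interface

Orientations are given as a unit quaternion [w, x, y, z].
In Python, from workcell import env gives the robot as it stands.
- The arm moves only by the shell command python3 -m jog 'ROWS' [FORCE]. ROWS is JSON, a list of rows, each a list of 5 numbers: the gripper's target within -1 to 1 (shut at 1, half-way at 0, fully open at -1), then the shift along the tool's x, y, z in m, then the turn about the tool's z in degrees. In form: [[fingers, tx, ty, tz, turn], ...]. A call has 1 to 5 rows; each row shifts and turns the commanded pose from where the row before left it, along the tool's axes as they then stand; what a row does not reach is not made up. A row lasts 1/12 s, in which the tool goes at most 41.7 mm and 7.16 degrees, less where a joint would pass 70% of its speed; a pose out of reach is approached as far as the arm can. A call is refused whole if a number of a shift passes 0.0417 or a number of a turn 7.16, either way. A call with a gripper value outside its range is refused whole. The fingers move at their own pace and stop on an object; FORCE is the grip in N (left out, the last holds). Time passes only in rows, so rows that do not move let the fingers close. It gives the time, the measured TCP pose, the force, the opening and the grip force at its end, in the units of the state.
- env.get_state(): the state, without advancing time (a new reading comes with each control period).
- env.read_camera(name): name is "side" or "top"; returns a dict with "img" (400x640x3 uint8, red, green, blue), "fov_y" (degrees; the focal length in pixels is half the picture's height over the tangent of half this angle, whatever the lens; pixels are square), "cx", "cy" (the principal point, pixels), "T" (4x4, takes a point from camera to world coordinates). Camera axes: x right, y up, looking along -z (the intrinsics and any distortion apply to the point x, -y, -z); pixel columns grow to the right and rows downward; lengths in m; the calibration is good to about 2 mm. A picture is of the moment at which its call begins. There is no depth.
- env.hand_in(): hands the job in; it is judged then, once.
The state is a dict: "clock": time; "joint_pos": joint angles; "qvel": joint speeds; "tau": joint torques, N m; "tcp_pos": TCP position; "orientation": TCP orientation; "wrist_force": force on the tool from outside, world axes, zero at the start; "ft_torque": the same for the moment, N m; "finger_gap": finger opening in m; "grip_force": force on a finger pad.
Only numpy, scipy, OpenCV 4.12 (cv2) and the standard library are available. Lean on these libraries where they do the work, as an engineer would, in place of code of your own. Each camera call takes 0.05 s, during which the arm holds its last target. There are 200 camera calls.

## Task

Pick up by its pull bar the lid that has a single hinge knuckle, and bring that knuckle midway between the two knuckles on the back of the nest box, so that the three holes line up for a 5 mm hinge pin. Finish while still holding the lid there, still and level over the box, without pressing it against the box, so that a colleague can push the pin through: do not let go. Leave the other lid and the rest of the things on the bench alone.

Things in the scene. Friction and masses are not known exactly. Their poses are not given: they have to be found in the camera images.
- lid_grip (a point): Where to grip the lid to be fitted: centre of the wooden pull bar on its top, in plan, 36 mm above the lid's underside. The bar is 18 mm thick along x, 70 mm long along y, its top 36 mm above the board's top face. A 3 mm thick steel leaf lies on the board from 26 mm to the +x side of here to the knuckle. Axes: x towards the knuckle, y along the hinge axis, z up.
- lid: The lid to be fitted: a wooden board 120 x 140 x 10 mm (x, y, z), about 0.25 kg, with ONE steel knuckle in the middle of its +x edge; starts flat on the bench. Origin at the centre of the board's underside; lid_grip is 10 mm to the +x side of it and 36 mm up, nearly over the centre of mass.
- lid_knuckle (a point): Centre of the hole in that lid's knuckle, half-way along it: a steel tube along y, 32 mm long, 18 mm outside, 10 mm hole, 9 mm above the underside; 68 mm to the +x side of lid_grip and 27 mm below it. Same axes.
- box_hinge (a point): Where the lid's knuckle belongs: on the nest box's hinge axis, midway between its two steel knuckles (each 30 mm long, 18 mm outside, 10 mm hole; gap between them 40 mm, open above, in front and below), 118 mm above the bench, 18 mm above the top of the back board. Axes: x from the box's low front to its tall back, y along the hinge axis, z up.
- nestbox: The nest box, wood, fixed to the bench, 150 x 170 mm in plan, open on top: back board 100 mm high, sides sloping down to a 60 mm front, so that a level lid in its place touches nothing. Origin at the centre of its underside; box_hinge is 75 mm to the +x side and 118 mm up. Same axes as box_hinge.
- spare_grip (a point): The other lid, to be left alone: same board and pull bar, but with TWO knuckles (each 30 mm long, 40 mm apart) at its +x edge. Point and axes as for lid_grip.
- glue: Bystander, not to be disturbed: glue bottle, white plastic, 44 mm across, 110 mm tall, upright. Origin at the centre of its underside.
- paint: Bystander, not to be disturbed: paint jar, glass with white cap, 54 mm across, 60 mm tall, upright. Origin at the centre of its underside.
- sander: Bystander, not to be disturbed: cork sanding block 70 x 40 x 28 mm. Origin at the centre of its underside.
- screwtray: Bystander, not to be disturbed: shallow black tray 90 x 50 x 20 mm with brass screws in it. Origin at the centre of its underside.
- brush: Bystander, not to be disturbed: paint brush 180 mm long, lying down. Its origin is the middle of its length; it lies mainly along y.
- offcut: Bystander, not to be disturbed: pale wooden offcut 50 x 220 x 18 mm, lying flat. Origin at the centre of its underside.
- pot: Bystander, not to be disturbed: terracotta pot 80 mm across, 75 mm tall, upright. Origin at the centre of its underside.
There are look-alikes about, which are no part of the job. What is shaped like the lid but purple is not meant.

How it is judged:
On the way:
1. the single-knuckle lid is lifted clear of the bench in the gripper (height (world z) of lid above 0.05 m and contact force between the fingers and lid above 2 N), for 0.2 s.
At the end, for the whole second after the job is handed in: Through the last second the gripper holds the one-knuckle lid still, level (0.12 rad) and over the box, knuckle within 3 mm fore-aft and in height and 5 mm along the axis of the box hinge, axes parallel within 0.08 rad, under 1.5 N on the box; spare lid within 20 mm of its start (x of lid_knuckle in the frame of box_hinge between -0.003 and 0.003 m and z of lid_knuckle in the frame of box_hinge between -0.003 and 0.003 m and y of lid_knuckle in the frame of box_hinge between -0.005 and 0.005 m and angle between the y axis of lid and the y axis of nestbox, either way round below 0.08 rad and angle between lid's own z axis and vertical below 0.12 rad and x of lid_grip in the frame of box_hinge below -0.05 m and contact force between the fingers and lid above 2 N and contact force between lid and nestbox below 1.5 N and linear speed of lid below 0.02 m/s and distance of spare_grip from where it was at the start of the episode below 0.02 m); the arm keeps its last pose, push and grip.
It fails at once if the spare lid was moved by more than 20 mm (distance of spare_grip from where it was at the start of the episode above 0.02 m).
It fails at once if the lid was pressed against the box with more than 20 N (contact force between lid and nestbox above 20 N).
It fails at once if something else on the bench was moved by more than 30 mm (distance of any of glue, paint, sander, screwtray, brush, offcut, pot from where it was at the start of the episode above 0.03 m).
It also fails if it takes over 48 s, if anything falls off the work surface, if the arm or the gripper's body presses on something with over 40 N, if the wrist force passes 120 N, or if a joint passes its speed limit or range.

## Working session

There is one attempt and no reset: what is moved stays moved. The work goes in short steps, Python scripts to look and compute and a shell command to move; the robot and the scene stay as the last step left them, time stands still between calls to the robot, and variables do not carry over. Pictures are saved under pics/ and viewed, at most 10 in all, crops included, and the job is handed in when it is done.

```bash
mkdir -p pics; ls; python3 - <<'E'
from workcell import env
import cv2,numpy as np
for n in("top","side"):
    c=env.read_camera(n); cv2.imwrite(f"pics/{n}0.png",c["img"][:,:,::-1])
    print(n,{k:v for k,v in c.items() if k!="img"})
print(env.get_state(), env.tip_extent)
E
```

```text
pics
top {'fov_y': 54.07580313804939, 'cx': 324.5218888624844, 'cy': 200.6998748300884, 'T': array([[ 0.00491908,  0.99013113, -0.14005766,  0.35632628],
       [-0.99997004,  0.00570758,  0.00522871,  0.01983335],
       [ 0.0059765 ,  0.14002775,  0.99012954,  1.27287574],
       [ 0.        ,  0.        ,  0.        ,  1.        ]])}
side {'fov_y': 56.856537958340354, 'cx': 321.3271943422155, 'cy': 197.2036679164591, 'T': array([[-0.94698905,  0.16952613, -0.27289674,  0.24952086],
       [-0.32061671, -0.55267064,  0.76925944,  0.83460584],
       [-0.02041244,  0.81597552,  0.57772596,  0.71269498],
       [ 0.        ,  0.        ,  0.        ,  1.        ]])}
{'clock': 0.1, 'joint_pos': array([-1.41661674e+00,  3.13924954e-01,  4.50921836e-02,  1.30356196e+00,
        1.36477854e-05,  1.43123434e+00]), 'qvel': array([-0.00240567, -0.00155069,  0.00314868, -0.00042082, -0.00124544,
       -0.00174307]), 'tau': array([ 2.30595761e-03, -4.81722879e+01,  2.99245691e+01,  1.27963957e-02,
       -1.86847615e-04, -1.15307593e-06]), 'tcp_pos': array([ 0.1664245 , -0.54988723,  0.20389808]), 'orientation': array([-7.99229974e-04,  9.89233545e-01,  1.46343280e-01,  9.82558143e-07]), 'wrist_force': array([ 0.2395818 , -0.35359921,  0.57847629]), 'ft_torque': array([-0.06096325, -0.00462746,  0.01227072]), 'grip_force': 0.0, 'finger_gap': 0.08555460518811847} 0.011
```

View pics/top0.png

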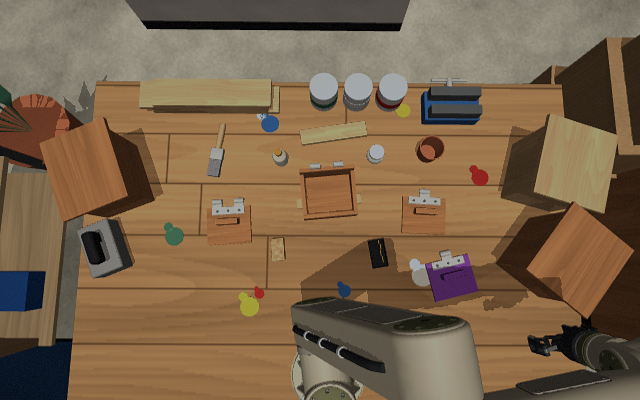

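View pics/side0.png

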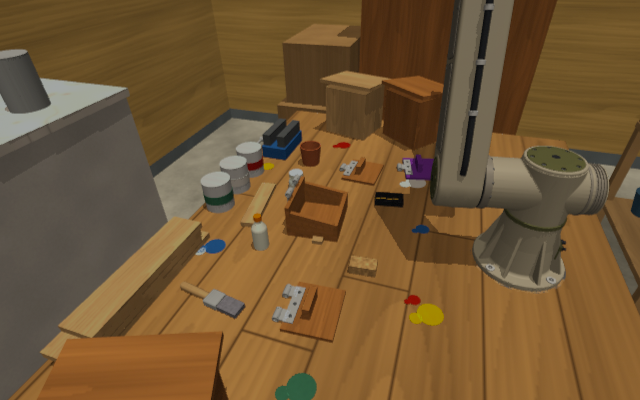

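Candidates in the top view are the left lid (229,222), which looks like two knuckles, the right lid (424,212), which looks like one, and the purple look-alike (452,278). I choose the right one and check it in a close crop.

```bash
python3 - <<'E'
import cv2,numpy as np
t=cv2.imread("pics/top0.png");s=cv2.imread("pics/side0.png")
def c(im,x,y,w,h,k): return cv2.resize(im[y:y+h,x:x+w],None,fx=k,fy=k,interpolation=cv2.INTER_CUBIC)
a=np.hstack([c(t,395,180,66,50,6),c(t,292,155,66,50,6)])
b=np.hstack([c(s,330,145,66,50,6),c(s,278,160,66,50,6)])
cv2.imwrite("pics/crop1.png",np.vstack([a,b])) # 792x600
E
```

```text
(no output)
```

View pics/crop1.png

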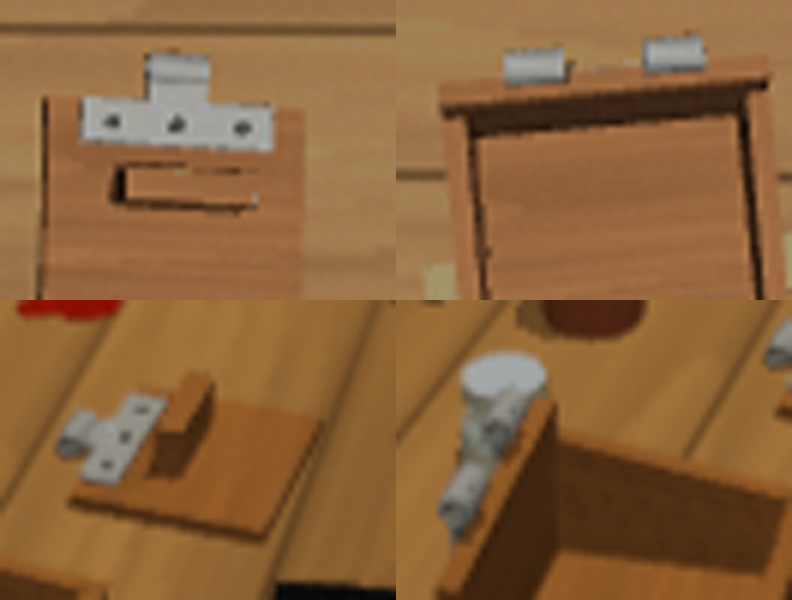

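The crop confirms it: the right-hand lid has one knuckle (top px ≈424.7,191.5). The box knuckles are at ≈(315,166) and (338.3,164). Next I triangulate.

```bash
cat > h.py <<'E'
from workcell import env
import cv2,numpy as np
from scipy.spatial.transform import Rotation as R
def cams(): return {n:env.read_camera(n) for n in("top","side")}
def proj(c,P):
    f=200/np.tan(np.radians(c["fov_y"]/2)); p=np.linalg.inv(c["T"])@np.r_[P,1]
    return np.array([c["cx"]+f*p[0]/-p[2], c["cy"]-f*p[1]/-p[2]])
def ray(c,uv):
    f=200/np.tan(np.radians(c["fov_y"]/2)); d=c["T"][:3,:3]@[(uv[0]-c["cx"])/f,-(uv[1]-c["cy"])/f,-1]
    return c["T"][:3,3],d/np.linalg.norm(d)
def tri(C,a,b):
    o1,d1=ray(C["top"],a);o2,d2=ray(C["side"],b)
    s=np.linalg.lstsq(np.c_[d1,-d2],o2-o1,rcond=None)[0]
    p,q=o1+s[0]*d1,o2+s[1]*d2
    return (p+q)/2,np.linalg.norm(p-q)
def atz(c,uv,z):
    o,d=ray(c,uv); return o+d*(z-o[2])/d[2]
def tool(st):
    w,x,y,z=st["orientation"]; return R.from_quat([x,y,z,w]).as_matrix()
E
python3 - <<'E'
from h import *
np.set_printoptions(precision=4,suppress=True)
C=cams()
T=lambda x,y:(395+x/6-.4,180+y/6-.4); TB=lambda x,y:(292+x/6-.4,155+y/6-.4)
S=lambda x,y:(330+x/6-.4,145+y/6-.4); SB=lambda x,y:(278+x/6-.4,160+y/6-.4)
for n,a,b in[("knuckle",T(178,69),S(85,132)),("bar",T(190,187),S(188,107)),("boxL",TB(138,66),SB(72,192)),("boxR",TB(278,54),SB(115,115))]:
    print(n,*tri(C,a,b))
print("leaf line",atz(C["top"],T(82,140),.013),atz(C["top"],T(272,150),.013))
print("bar line",atz(C["top"],T(125,205),.046),atz(C["top"],T(257,208),.046))
print("bar at.046",atz(C["top"],T(190,187),.046),"kn at .009",atz(C["top"],T(178,69),.009))
print("box at .118",atz(C["top"],TB(138,66),.118),atz(C["top"],TB(278,54),.118))
print(tool(env.get_state()))
E
```

```text
knuckle [ 0.567  -0.3135  0.0091] 0.003516793608065302
bar [ 0.5002 -0.3095  0.04  ] 0.00033902802117612217
boxL [0.6259 0.0441 0.1187] 0.0006311803614018015
boxR [ 0.6324 -0.0263  0.1181] 0.001183492542373868
leaf line [ 0.5288 -0.2589  0.013 ] [ 0.5239 -0.3618  0.013 ]
bar line [ 0.4899 -0.2734  0.046 ] [ 0.4887 -0.3428  0.046 ]
bar at.046 [ 0.4996 -0.3079  0.046 ] kn at .009 [ 0.5687 -0.3132  0.009 ]
box at .118 [0.6264 0.0442 0.118 ] [ 0.633  -0.0262  0.118 ]
[[ 0.9572  0.2896 -0.0001]
 [ 0.2896 -0.9572  0.0011]
 [ 0.0002 -0.0011 -1.    ]]
```

Hinge at (0.629, 0.009, 0.118) with yaw +5.3°; grip at (0.500, −0.309) with yaw ≈−2.7°. Next is the approach above the bar. The turn brings tool y onto lid x.

```bash

python3 -m jog '[[-1,0.0325,-0.0112,0.004,0],[-1,0.0325,-0.0112,0.004,0],[-1,0.0325,-0.0112,0.004,0],[-1,0.0325,-0.0112,0.004,0],[-1,0.0325,-0.0112,0.004,0]]' 60
python3 -m jog '[[-1,0.0325,-0.0112,0.004,0],[-1,0.0325,-0.0112,0.004,0],[-1,0.0325,-0.0112,0.004,0],[-1,0.0325,-0.0112,0.004,0],[-1,0.0325,-0.0112,0.004,0]]'
python3 -m jog '[[-1,0.0325,-0.0112,0.004,0],[-1,0.0325,-0.0112,0.004,0],[-1,0,0,0,-7.05],[-1,0,0,0,-7.05],[-1,0,0,0,-7.05]]'
python3 -m jog '[[-1,0,0,0,-7.05],[-1,0,0,0,-7.05],[-1,0,0,0,-7.05],[-1,0,0,0,-7.05],[-1,0,0,0,-7.05]]'
python3 -m jog '[[-1,0,0,0,-7.05],[-1,0,0,0,-7.05],[-1,0,0,0,0],[-1,0,0,0,0]]'
cat > go.py <<'E'
import sys
from h import *
np.set_printoptions(precision=4,suppress=True)
st=env.get_state();A=tool(st)
print("tcp",st["tcp_pos"],"tooly yaw",np.degrees(np.arctan2(A[1,1],A[0,1])),"tilt",A[:,2],"clock",st["clock"],"gap",st["finger_gap"],"F",st["grip_force"],st["wrist_force"])
if len(sys.argv)>3: print("shift in tool axes",A.T@(np.array(list(map(float,sys.argv[1:4])))-st["tcp_pos"]))
E
python3 go.py 0.5 -0.309 0.03
python3 - <<'E'
from h import *
C=cams();t=C["top"]["img"][:,:,::-1];s=C["side"]["img"][:,:,::-1]
c=lambda im,x,y,w,h,k:cv2.resize(im[y:y+h,x:x+w],None,fx=k,fy=k,interpolation=cv2.INTER_CUBIC)
cv2.imwrite("pics/c2.png",np.hstack([c(t,380,160,100,150,4),c(s,320,100,100,150,4)]))
E
```

```text
clock: 0.62
tcp_pos: [0.3067, -0.4486, 0.1844]
orientation: [-0.0, 0.989, 0.146, 0.0]
wrist_force: [1.2, -1.2, -0.2]
finger_gap: 0.0856
grip_force: 0.0
clock: 1.03
tcp_pos: [0.4463, -0.3478, 0.1644]
orientation: [-0.0, 0.989, 0.146, -0.0]
wrist_force: [0.4, -0.2, 0.6]
finger_gap: 0.0855
grip_force: 0.0
clock: 1.45
tcp_pos: [0.5014, -0.3078, 0.1561]
orientation: [-0.0, 0.944, 0.329, -0.0]
wrist_force: [-0.2, -0.0, 0.3]
finger_gap: 0.0852
grip_force: 0.0
clock: 1.87
tcp_pos: [0.5007, -0.3087, 0.1564]
orientation: [-0.0, 0.801, 0.599, -0.0]
wrist_force: [0.1, 0.9, -0.0]
finger_gap: 0.0854
grip_force: 0.0
clock: 2.2
tcp_pos: [0.5008, -0.3088, 0.1565]
orientation: [-0.0, 0.725, 0.689, -0.0]
wrist_force: [0.1, -0.7, -0.1]
finger_gap: 0.086
grip_force: 0.0
tcp [ 0.5008 -0.3088  0.1565] tooly yaw -2.8637047882963107 tilt [-0.0003  0.0002 -1.    ] clock 2.2 gap 0.08598774076988877 F 0.0 [ 0.1206 -0.7401 -0.1101]
shift in tool axes [-0.0003 -0.0007  0.1265]
```

View pics/c2.png

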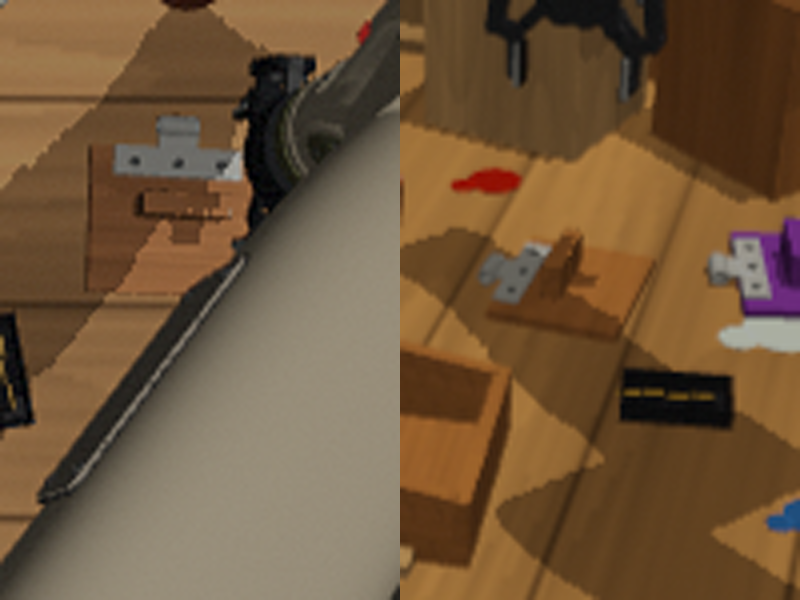

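The gripper is over the lid (side view: fingers at about (450–478,120), above the bar at (462,163)). I descend and grip.

```bash

python3 -m jog '[[-1,0,0,0.032,0],[-1,0,0,0.032,0],[-1,0,0,0.032,0],[-1,0,0,0.02,0],[-1,0,0,0.0105,0]]' 60
python3 -m jog '[[-1,0,0,0,0],[1,0,0,0,0],[1,0,0,0,0],[1,0,0,0,0],[1,0,0,0,0]]'
python3 -m jog '[[1,0,0,0,0],[1,0,0,0,0],[1,0,0,0,0],[1,0,0,0,0],[1,0,0,0,0]]'
python3 go.py
```

```text
clock: 2.72
tcp_pos: [0.499, -0.3073, 0.0269]
orientation: [-0.002, 0.724, 0.69, -0.0]
wrist_force: [-0.4, 1.1, -0.2]
finger_gap: 0.0852
grip_force: 0.0
clock: 3.13
tcp_pos: [0.5019, -0.3097, 0.0319]
orientation: [0.002, 0.723, 0.69, 0.0]
wrist_force: [0.1, 0.4, -0.2]
finger_gap: 0.0388
grip_force: 0.0
clock: 3.55
tcp_pos: [0.5008, -0.3088, 0.0302]
orientation: [0.0, 0.723, 0.69, -0.0]
wrist_force: [0.6, -0.5, -1.2]
finger_gap: 0.0001
grip_force: 0.0
tcp [ 0.5008 -0.3088  0.0302] tooly yaw -2.6698168369424353 tilt [-0.     -0.0001 -1.    ] clock 3.55 gap 6.820667409541597e-05 F 0.0 [ 0.6402 -0.5159 -1.237 ]
```

The gap is 0, so the bar is not between the pads. I look.

```bash
python3 - <<'E'
from h import *
C=cams();t=C["top"]["img"][:,:,::-1];s=C["side"]["img"][:,:,::-1]
c=lambda im,x,y,w,h,k:cv2.resize(im[y:y+h,x:x+w],None,fx=k,fy=k,interpolation=cv2.INTER_CUBIC)
cv2.imwrite("pics/c3.png",np.hstack([c(t,380,160,100,150,4),c(s,320,100,100,150,4)]))
p=env.get_state()["tcp_pos"]
for n in C: print(n,proj(C[n],p),proj(C[n],p-[0,0,.011]))
E
```

```text
top [425.24947482 210.9664172 ] [424.36066782 211.35571441]
side [360.55486418 164.83923359] [360.43154709 167.45023613]
```

View pics/c3.png

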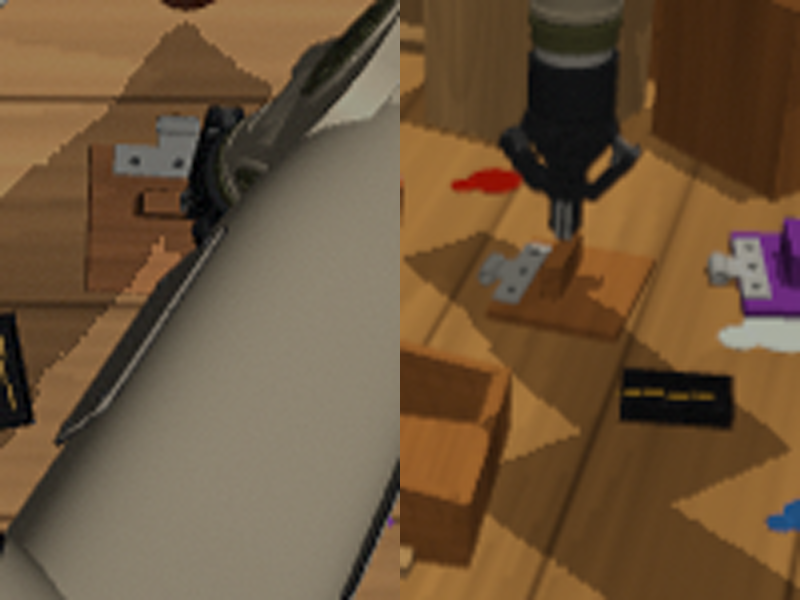

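```bash
python3 - <<'E'
from h import *
np.set_printoptions(precision=4,suppress=True)
C=cams()
print("c3 axis",[(z,proj(C["top"],[.5008,-.3088,z]).round(1),proj(C["side"],[.5008,-.3088,z]).round(1)) for z in(.019,.03,.06,.092,.15,.2)])
# c2 open finger tips in side, tips expected at z=.1455(+.013)
for dx in(-.045,.045):
  p=np.array([.5008+dx,-.3088-.05*dx,.1585]); print("c2 tip exp top",proj(C["top"],p),"side",proj(C["side"],p), "obs side (349,121),(377,124)")
p,e=tri(C,(447,200),(363,122)); print(p,e)
for c in C: 
  im=C[c]["img"]; print(c,im.shape, im.mean())
E
```

```text
c3 axis [(0.019, array([424.3, 211.4]), array([360.4, 167.5])), (0.03, array([425.2, 211. ]), array([360.6, 164.9])), (0.06, array([427.7, 209.9]), array([360.9, 157.6])), (0.092, array([430.5, 208.7]), array([361.3, 149.7])), (0.15, array([436. , 206.3]), array([362. , 134.7])), (0.2, array([441.2, 204. ]), array([362.6, 121.1]))]
c2 tip exp top [436.6575 221.5069] side [374.8887 134.334 ] obs side (349,121),(377,124)
c2 tip exp top [437.1177 190.4247] side [349.5783 130.5955] obs side (349,121),(377,124)
[ 0.509  -0.3299  0.1876] 0.009746209065906184
top (400, 640, 3) 98.16622265625
side (400, 640, 3) 86.8580234375
```

The fingertips appear ~9 px higher in the side view than the reported TCP implies, in both pictures, which is about 35 mm of height. They closed above the bar. I reopen, descend part-way and look closer.

```bash

python3 -m jog '[[-1,0,0,0,0],[-1,0,0,0,0],[-1,0,0,0,0],[-1,0,0,0,0],[-1,0,0,0,0]]' 60
python3 -m jog '[[-1,0,0,0,0],[-1,0,0,0.005,0],[-1,0,0,0.01,0],[-1,0,0,0.008,0],[-1,0,0,0,0]]'
python3 - <<'E'
from h import *
C=cams();s=C["side"]["img"][:,:,::-1]
cv2.imwrite("pics/c4.png",cv2.resize(s[110:190,310:410],None,fx=7.5,fy=7.5,interpolation=cv2.INTER_CUBIC))
E
```

```text
clock: 4.17
tcp_pos: [0.5009, -0.3088, 0.0302]
orientation: [0.0, 0.723, 0.69, -0.0]
wrist_force: [-0.0, 1.0, 0.3]
finger_gap: 0.0604
grip_force: 0.0
clock: 4.58
tcp_pos: [0.4994, -0.3076, 0.0046]
orientation: [-0.002, 0.723, 0.69, -0.0]
wrist_force: [-0.3, -0.2, -0.1]
finger_gap: 0.0852
grip_force: 0.0
```

View pics/c4.png

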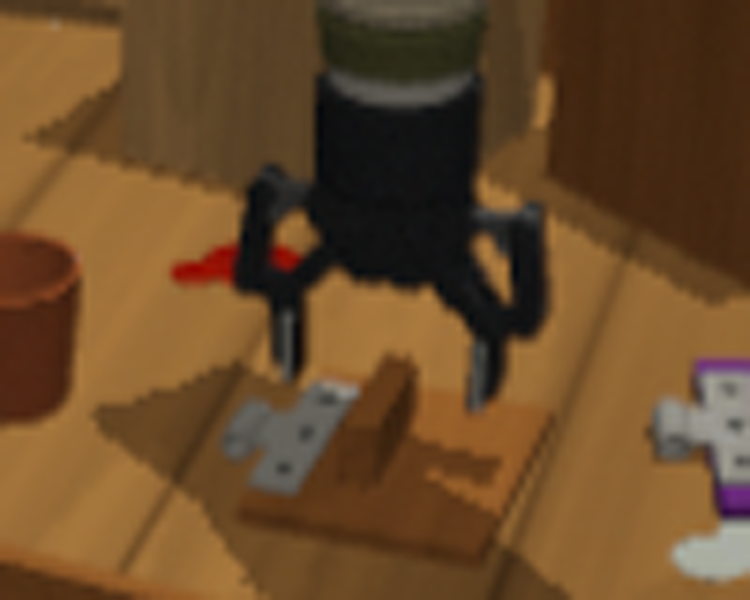

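```bash
python3 go.py; python3 - <<'E'
from h import *
np.set_printoptions(precision=4,suppress=True)
C=cams();s=C["side"]
for z in (.007,.02,.035,.045,.055): print(z,atz(s,(348.4,160.4),z),atz(s,(373.3,164.7),z))
t=C["top"]["img"]; g=t[176:236,405:455].max(2)
print("\n".join(''.join('#' if v<45 else '+' if v<75 else '.' for v in r) for r in g))
E
```

```text
tcp [ 0.5001 -0.3082  0.0061] tooly yaw -2.665994404137517 tilt [-0.0017  0.0013 -1.    ] clock 4.6833 gap 0.08525944533887152 F 0.0 [ 0.3616 -0.049   0.3532]
0.007 [ 0.5619 -0.3669  0.007 ] [ 0.4639 -0.3623  0.007 ]
0.02 [ 0.5561 -0.3448  0.02  ] [ 0.46   -0.3403  0.02  ]
0.035 [ 0.5495 -0.3193  0.035 ] [ 0.4554 -0.3148  0.035 ]
0.045 [ 0.545  -0.3022  0.045 ] [ 0.4524 -0.2979  0.045 ]
0.055 [ 0.5406 -0.2852  0.055 ] [ 0.4494 -0.2809  0.055 ]
...............................................+++
..............................................++++
..............................................++++
.............................................+++++
.............................................++++#
.............................................+++##
............................................++++##
...........................................++++###
.....++++++++++++++++++.++++++++++++..+...+++++###
.....++.++.+..+...++..+#######+++###++++++++++###+
......................+#######+++###.....++++++#++
......................+########++###....++++++++++
......................+#######+++##+...+
[... 1707 characters left out ...]
........+##+.++......................
....................+###..++......................
...................+###+.#+.......................
..................#####.++........................
.................#####..++........................
................#####+.#+.........................
...............+#####.++..........................
..............######..++..........................
..............#####+.#+...........................
.............+#####.++............................
............+#####..++............................
...........+#####+.++.............................
...........#####+.+++.............................
...+......+#####..#+..............................
```

```bash
python3 - <<'E'
from h import *
np.set_printoptions(precision=4,suppress=True)
C=cams()
for v in (134,138,142,148): print(v,*tri(C,(433.5,187),(345.5,v)))
E
```

```text
134 [ 0.5581 -0.3042  0.1471] 0.0005094057462155462
138 [ 0.5603 -0.3095  0.129 ] 0.0015188945095884494
142 [ 0.5626 -0.315   0.1106] 0.003595347988938337
148 [ 0.5661 -0.3235  0.0821] 0.006804066053835657
```

Two views agree in plan (y ≈ −0.305) but put the real gripper ~35 mm above its reported height. I correct for that: 9 mm further down, then close.

```bash

python3 -m jog '[[-1,0,0,0.005,0],[-1,0,0,0.004,0],[-1,0,0,0,0],[0,0,0,0,0],[1,0,0,0,0]]' 60
python3 -m jog '[[1,0,0,0,0],[1,0,0,0,0],[1,0,0,0,0],[1,0,0,0,0],[1,0,0,0,0]]'
python3 -m jog '[[1,0,0,0,0],[1,0,0,0,0],[1,0,0,0,0],[1,0,0,0,0]]'
python3 go.py
```

```text
clock: 5.3
tcp_pos: [0.5008, -0.3088, -0.0019]
orientation: [-0.0, 0.723, 0.69, -0.0]
wrist_force: [0.0, 0.5, 0.1]
finger_gap: 0.0639
grip_force: 0.0
clock: 5.72
tcp_pos: [0.5012, -0.3091, -0.0014]
orientation: [0.0, 0.723, 0.69, 0.0]
wrist_force: [0.2, 0.3, 2.9]
finger_gap: 0.017
grip_force: 59.9
clock: 6.05
tcp_pos: [0.5011, -0.3091, -0.0014]
orientation: [0.0, 0.723, 0.69, 0.0]
wrist_force: [-0.1, 1.5, 4.4]
finger_gap: 0.017
grip_force: 60.0
tcp [ 0.5011 -0.3091 -0.0014] tooly yaw -2.6685980357128294 tilt [ 0.0006 -0.0006 -1.    ] clock 6.05 gap 0.01699765632606391 F 60.043306946754456 [-0.0682  1.5127  4.4488]
```

Gripped: gap 17 mm, 60 N. I lift, turn to the box's yaw and carry the lid to a hover above the hinge.

```bash

python3 -m jog '[[1,0,0,-0.01,0],[1,0,0,-0.02,0],[1,0,0,-0.03,0],[1,0,0,-0.03,0],[1,0,0,-0.03,0]]' 
python3 -m jog '[[1,0,0,-0.02,0],[1,0,0,-0.011,0],[1,0,0,0,-4],[1,0,0,0,-4],[1,0,0,0,0]]'
python3 go.py
python3 -m jog '[[1,0.01,0.003,0,0],[1,0.02,0.006,0,0],[1,0.02,0.006,0,0],[1,0.02,0.006,0,0],[1,0.02,0.006,0,0]]'
python3 -m jog '[[1,0.02,0.006,0,0],[1,0.02,0.006,0,0],[1,0.02,0.006,0,0],[1,0.02,0.006,0,0],[1,0.02,0.006,0,0]]'
python3 -m jog '[[1,0.02,0.006,0,0],[1,0.02,0.006,0,0],[1,0.02,0.006,0,0],[1,0.02,0.006,0,0],[1,0.02,0.006,0,0]]'
python3 -m jog '[[1,0.01,0.002,0,0],[1,0.005,0,0,0],[1,0,0,0,0],[1,0,0,0,0],[1,0,0,0,0]]'
python3 go.py 0.5617 0.0027 0.150
python3 - <<'E'
from h import *
C=cams();t=C["top"]["img"][:,:,::-1];s=C["side"]["img"][:,:,::-1]
c=lambda im,x,y,w,h,k:cv2.resize(im[y:y+h,x:x+w],None,fx=k,fy=k,interpolation=cv2.INTER_CUBIC)
cv2.imwrite("pics/c5.png",np.hstack([c(t,290,145,66,100,6),c(s,265,145,66,100,6)]))
E
```

```text
clock: 6.47
tcp_pos: [0.4997, -0.3079, 0.1187]
orientation: [-0.001, 0.723, 0.69, -0.0]
wrist_force: [1.8, -0.9, -3.3]
finger_gap: 0.0168
grip_force: 59.2
clock: 6.88
tcp_pos: [0.5003, -0.3084, 0.1491]
orientation: [-0.001, 0.673, 0.74, -0.0]
wrist_force: [-0.7, -0.7, -3.5]
finger_gap: 0.0169
grip_force: 59.2
tcp [ 0.5003 -0.3084  0.1491] tooly yaw 5.4314585954809464 tilt [-0.001   0.0008 -1.    ] clock 6.8833 gap 0.016927042106440058 F 59.232468008995056 [-0.7079 -0.6797 -3.5184]
clock: 7.3
tcp_pos: [0.5188, -0.2148, 0.1486]
orientation: [-0.001, 0.674, 0.738, -0.0]
wrist_force: [0.1, 0.2, -3.1]
finger_gap: 0.0169
grip_force: 59.2
clock: 7.72
tcp_pos: [0.5393, -0.1123, 0.1487]
orientation: [-0.001, 0.674, 0.739, -0.0]
wrist_force: [-0.2, 0.1, -3.9]
finger_gap: 0.0166
grip_force: 59.2
clock: 8.13
tcp_pos: [0.5597, -0.0101, 0.1487]
orientation: [-0.001, 0.674, 0.739, -0.0]
wrist_force: [0.4, -0.1, -3.4]
finger_gap: 0.0165
grip_force: 59.2
clock: 8.55
tcp_pos: [0.5609, 0.0023, 0.1491]
orientation: [0.0, 0.674, 0.739, -0.0]
wrist_force: [0.0, 0.4, -3.3]
finger_gap: 0.0168
grip_force: 59.2
tcp [0.5609 0.0023 0.1491] tooly yaw 5.259908028355528 tilt [-0.0003 -0.0005 -1.    ] clock 8.55 gap 0.016848558291820238 F 59.205631613731384 [ 0.0395  0.3618 -3.2727]
shift in tool axes [ 0.0003  0.0008 -0.0009]
```

View pics/c5.png

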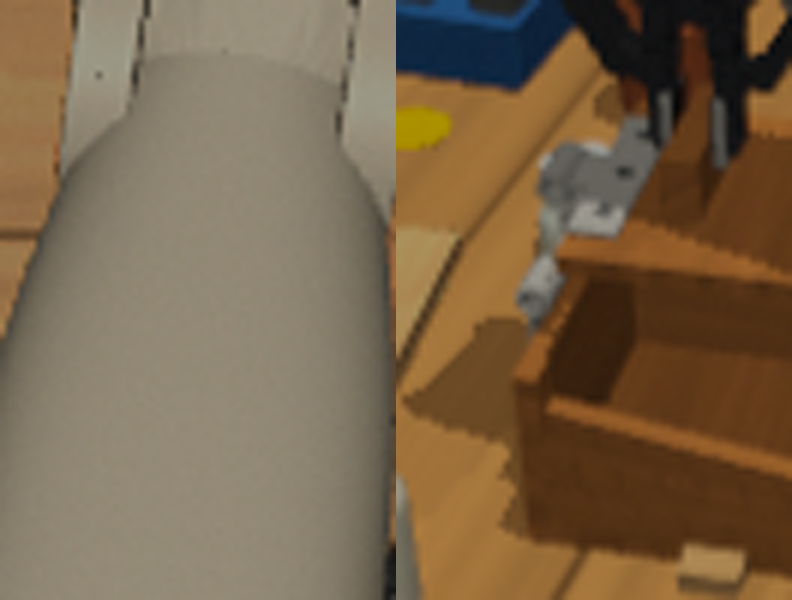

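```bash
python3 - <<'E'
from h import *
np.set_printoptions(precision=4,suppress=True)
C=cams();s=C["side"];st=env.get_state();p=st["tcp_pos"]
a=np.radians(5.3);X=np.array([np.cos(a),np.sin(a),0]);Y=np.array([-np.sin(a),np.cos(a),0])
k=p+.068*X+[0,0,.0104]
e=k+.016*Y
print("lid knuckle robot",k,"ring px pred",proj(s,e),"obs 291.1 174.9; obs at z:",atz(s,(291.1,174.9),e[2])-e)
H=np.array([.6294,.0090,.118]); b=H+.05*Y
print("box ring pred",proj(s,b),"obs 287.7 194.2",atz(s,(287.7,194.2),.118)-b)
cv2.imwrite("pics/c6.png",cv2.resize(s["img"][160:205,272:332,::-1],None,fx=13,fy=13,interpolation=cv2.INTER_CUBIC))
E
```

```text
lid knuckle robot [0.6288 0.0086 0.1596] ring px pred [290.6686 175.8432] obs 291.1 174.9; obs at z: [ 0.0008 -0.005   0.    ]
box ring pred [287.8504 194.6766] obs 287.7 194.2 [ 0.0013 -0.0021  0.    ]
```

View pics/c6.png

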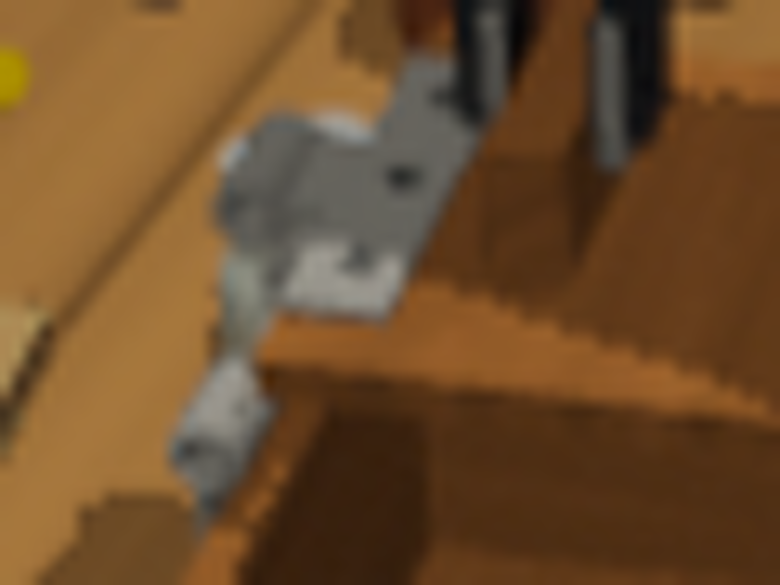

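The side view shows the lid's knuckle end at about px (290.6,175.8), which matches the robot prediction. The box's near end is at (287.5,194.1), and the lid is level. I descend gently while watching the force.

```bash

python3 -m jog '[[1,0,0.0015,0.008,0],[1,0,0,0.008,0],[1,0,0,0.004,0],[1,0,0,0,0],[1,0,0,0,0]]' 
python3 -m jog '[[1,0,0,0.002,0],[1,0,0,0.002,0],[1,0,0,0.002,0],[1,0,0,0.002,0],[1,0,0,0,0]]' 
python3 go.py
```

```text
clock: 9.17
tcp_pos: [0.562, 0.0033, 0.1284]
orientation: [-0.001, 0.673, 0.739, -0.0]
wrist_force: [-0.2, 0.3, -3.6]
finger_gap: 0.0168
grip_force: 59.2
clock: 9.58
tcp_pos: [0.5624, 0.0033, 0.1207]
orientation: [-0.0, 0.673, 0.739, -0.0]
wrist_force: [-0.3, -0.2, -2.9]
finger_gap: 0.0168
grip_force: 59.2
tcp [0.5624 0.0033 0.1207] tooly yaw 5.335324964222448 tilt [-0.0006 -0.     -1.    ] clock 9.5833 gap 0.01679599603288129 F 59.211679100990295 [-0.2922 -0.1887 -2.929 ]
```

Force is unchanged. I descend the remaining 13 mm.

```bash

python3 -m jog '[[1,0,0,0.002,0],[1,0,0,0.002,0],[1,0,0,0.002,0],[1,0,0,0,0],[1,0,0,0,0]]' 
python3 -m jog '[[1,0,0,0.002,0],[1,0,0,0.002,0],[1,0,0,0.002,0],[1,0,0,0.001,0],[1,0,0,0,0]]' 
python3 -m jog '[[1,0,0,0,0],[1,0,0,0,0],[1,0,0,0,0]]' 
python3 go.py
python3 - <<'E'
from h import *
s=env.read_camera("side")
cv2.imwrite("pics/c7.png",cv2.resize(s["img"][160:205,272:332,::-1],None,fx=13,fy=13,interpolation=cv2.INTER_CUBIC))
a=np.radians(5.3);X=np.array([np.cos(a),np.sin(a),0]);Y=np.array([-np.sin(a),np.cos(a),0])
p=env.get_state()["tcp_pos"];k=p+.068*X+[0,0,.0104];H=np.array([.6294,.0090,.118])
z=lambda P:((proj(s,P)-[272,160]+.46)*13).round(1)
print("pred crop: lid",z(k+.016*Y),z(k-.016*Y),"box",z(H+.05*Y),z(H+.02*Y),z(H-.02*Y),z(H-.05*Y))
print("sens per 3mm X,Y,Z",z(H+.003*X)-z(H),z(H+.003*Y)-z(H),z(H+[0,0,.003])-z(H))
E
```

```text
clock: 10.0
tcp_pos: [0.5625, 0.0033, 0.115]
orientation: [-0.0, 0.673, 0.739, -0.0]
wrist_force: [-0.3, -0.0, -3.6]
finger_gap: 0.0166
grip_force: 59.2
clock: 10.42
tcp_pos: [0.5624, 0.0033, 0.1078]
orientation: [-0.0, 0.673, 0.739, -0.0]
wrist_force: [-1.1, -0.4, -3.2]
finger_gap: 0.0165
grip_force: 59.2
clock: 10.67
tcp_pos: [0.5627, 0.0032, 0.1083]
orientation: [0.0, 0.673, 0.739, 0.0]
wrist_force: [0.5, 0.3, -2.5]
finger_gap: 0.0166
grip_force: 59.2
tcp [0.5627 0.0032 0.1083] tooly yaw 5.3317134881125785 tilt [ 0.0002 -0.0001 -1.    ] clock 10.6667 gap 0.016624884836634313 F 59.21178638935089 [ 0.5351  0.3012 -2.4602]
pred crop: lid [253.  369.2] [294.7 292.5] box [212.  456.8] [253. 381.] [304.9 285.2] [341.9 216.8]
sens per 3mm X,Y,Z [-12.8  -1.5] [-3.9  7.2] [ -0.9 -11.1]
```

View pics/c7.png

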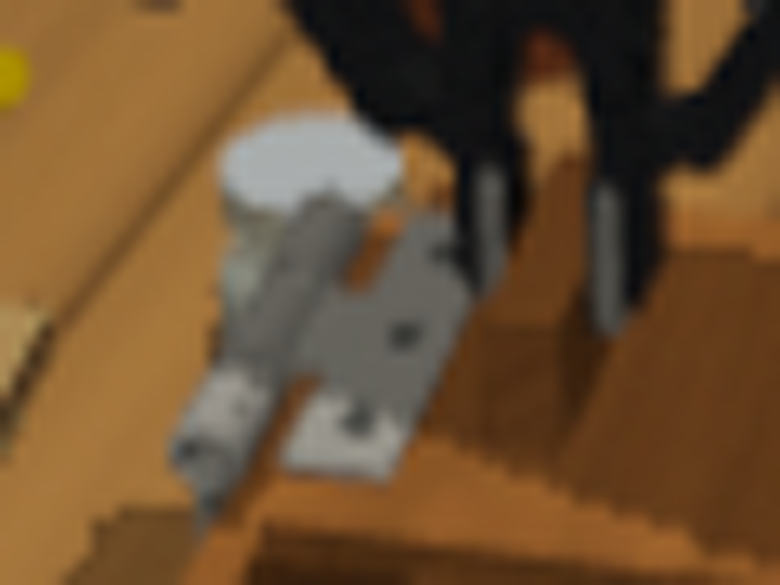

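```bash
python3 - <<'E'
from h import *
s=env.read_camera("side");im=s["img"].astype(float)
a=np.radians(5.3);Y=np.array([-np.sin(a),np.cos(a),0]);H=np.array([.6294,.0090,.118])
A,B=proj(s,H+.05*Y),proj(s,H-.05*Y);u=(B-A)/np.linalg.norm(B-A);n=np.array([u[1],-u[0]])
r=np.arange(-7,7.01,.25)
for y in range(45,-50,-6):
    c=proj(s,H+y/1000*Y); P=c+r[:,None]*n
    v=cv2.remap(im[...,0]-im[...,2],P[None,:,0].astype("f4"),P[None,:,1].astype("f4"),cv2.INTER_LINEAR)[0]
    # red-blue: wood high, steel ~0; print sub-pixel crossings
    t=25;x=[round(float(r[i]+.25*(t-v[i])/(v[i+1]-v[i])),2) for i in range(len(r)-1) if (v[i]-t)*(v[i+1]-t)<0]
    print(y,x)
E
```

```text
45 [-2.47]
39 [-5.78, -5.36, -2.53, 3.01]
33 [-4.93, -2.43, 2.95]
27 [-4.94, -2.36, 2.9]
21 [-4.89, -2.42, 3.08]
15 [-4.79, -2.29, 3.21]
9 [-4.81, -2.99, 3.77]
3 [4.36]
-3 [5.12]
-9 [5.78]
-15 [5.8]
-21 [5.82]
-27 [-2.48, 6.59]
-33 [-4.87, -2.09]
-39 [-4.94, -2.05]
-45 [-4.88, -2.07]
```

```bash
python3 - <<'E'
from h import *
s=env.read_camera("side");im=s["img"].astype(float).mean(2)
a=np.radians(5.3);Y=np.array([-np.sin(a),np.cos(a),0]);H=np.array([.6294,.0090,.118])
A,B=proj(s,H+.05*Y),proj(s,H-.05*Y);u=(B-A)/np.linalg.norm(B-A);n=np.array([u[1],-u[0]])
r=np.arange(-5,6.01,.5);print("    ",*["%4.1f"%x for x in r])
for y in (39,33,27,21,18,15,12,9,6,3,0,-3,-6,-9,-12,-15,-18,-21,-27,-33,-39):
    P=proj(s,H+y/1000*Y)+r[:,None]*n
    v=cv2.remap(im,P[None,:,0].astype("f4"),P[None,:,1].astype("f4"),cv2.INTER_LINEAR)[0]
    print("%4d"%y,*["%4d"%x for x in v])
E
```

```text
-5.0 -4.5 -4.0 -3.5 -3.0 -2.5 -2.0 -1.5 -1.0 -0.5  0.0  0.5  1.0  1.5  2.0  2.5  3.0  3.5  4.0  4.5  5.0  5.5  6.0
  39  103   87   74   62   61   68   81   98  111  120  130  133  139  140  140  137  129  118  115  111  111  111  112
  33  127  105   82   66   62   69   85  102  112  118  124  134  142  144  144  138  130  120  113  111  111  111  112
  27  129  106   84   68   60   71   87  102  116  123  129  136  142  146  144  141  126  115  111  110  111  112  112
  21  129  109   86   68   64   63   79   95  104  106  109  120  128  123  118  108   96   88   95  106  109  112  113
  18  126  104   84   70   65   66   69   82   90   95   97  101  106  107  103   97   83   73   82   97  107  110  113
  15  116   95   77   70   67   68   71   76   84   90   90   90   92   91   88   88   84   77   72   87  102  109  112
  12  102   87   74   65   70   73   76   77   81   85   86   84   85   87   88   87   84   80   76   78   93  108  111
   9   91   79   76   76   78   81   81   81   80   82   84   86   88   91   91   90   86   82   80   84   96  107  112
   6   94   87   84   85 
[... 834 characters left out ...]
   97   98   96   93   88   86   86   89   92   94   95   95   94   99  113  124  126  128  125  123
 -18   96   96   97   97   97   97   92   88   86   87   90   93   95   95   93   93   97  107  116  120  120  118  118
 -21   96   96   97   97   94   93   92   87   83   86   92   95   95   92   88   85   93  103  110  114  113  115  118
 -27   93   90   85   81   77   73   75   77   78   80   85   90   92   91   90   89   90   97  102  104  103  104  106
 -33   90   81   72   67   63   63   62   68   75   80   86   90   92   94   94   95   95   97  101  103  103  101   99
 -39   89   81   71   64   62   60   64   69   75   81   87   91   94   95   96   95  100  109  116  121  124  132  143
```

The three knuckles are collinear to about 0.3 px (under 1 mm) and the force readings show only the lid's weight. I hand it in.

```bash
python3 - <<'E'
from workcell import env
print(env.get_state()["wrist_force"],env.hand_in())
E
```

```text
the job is handed in; nothing more can be done
[ 0.39371901 -0.57927405 -3.48559696] None
```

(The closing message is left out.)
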